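# Empty tin through the sprung flap

### The arm

A 7-joint arm with a two-finger parallel gripper is mounted at the origin on a cart in front of the work surface, level with it; the furniture and walls round the work are solid. World frame = base frame: x ahead of the robot, y to its left, z up, the work surface at z = 0. Lengths are in m, angles in rad, forces in N, time in s.
With the tool pointing down it reaches from about 0.35 to 0.9 m from the base axis. Payload 8.1 kg.
Tool frame: the origin (TCP) lies on the mounting face of the last link; the fingertips stand 178 mm ahead of it and the grasp point (between the pads) lies 159 mm ahead of it (ctrl.nose_length is the distance from the TCP to the fingertips, in m); z points along the fingers, y is the line along which they close (so a half turn about z gives the same grasp; the last joint's range is limited). The gripper opens to 92 mm and grips with 3 to 60 N. Pads are 19 mm wide; open, the fingers measure 130 mm over their backs; the gripper's body (75 mm by 190 mm) begins 47 mm behind the grasp point.
Start: joints at [1.038, 0.434, 0.025, 1.573, -0.012, 1.134, -0.075], TCP at [0.26, -0.568, 0.405] pointing down, gripper open.
Joint ranges: [-2.62, 2.62], [-0.44, 2.09], [-1.27, 1.32], [0.08, 2.57], [-1.32, 4.46], [0.12, 2], [-2.74, 2.74]. Speed limits (rad/s): [2.22, 2.22, 3.01, 3.01, 3.14, 3.14, 3.14].

### API

Orientations are given as a unit quaternion [x, y, z, w].
In Python, from station import ctrl gives the robot as it stands.
- The arm moves only by the tool carry_out, never from a script. Its argument "rows" is a list of rows, each a list of 4 numbers: the shift along the tool's x, y, z in m, then the turn about the tool's z in degrees. A call has 1 to 8 rows; each row shifts and turns the commanded pose from where the row before left it, along the tool's axes as they then stand; what a row does not reach is not made up. A row lasts 1/8 s, in which the tool goes at most 62.5 mm and 10.7 degrees, less where a joint would pass 70% of its speed; a pose out of reach is approached as far as the arm can. A call is refused whole if a number of a shift passes 0.0625 or a number of a turn 10.7, either way. A call with a gripper value outside its range is refused whole. "claw" is the gripper command: -1 is fully open, 1 is shut, values between are in proportion, set as the call begins (left out, the last holds). The fingers move at their own pace and stop on an object; "force" is the grip in N (left out, the last holds). Time passes only in rows, so rows that do not move let the fingers close. It gives the time, the measured TCP pose, the force, the opening and the grip force at its end, in the units of the state.
- ctrl.observe(): the state, without advancing time (a new reading comes with each control period).
- ctrl.get_image(name): name is "scene" or "top" or "wrist"; returns a dict with "frame" (420x560x3 uint8, red, green, blue), "fovy" (degrees; the focal length in pixels is half the picture's height over the tangent of half this angle, whatever the lens; pixels are square), "cx", "cy" (the principal point, pixels), "cam_to_world" (4x4, takes a point from camera to world coordinates). Camera axes: x right, y down, z forward; pixel columns grow to the right and rows downward; lengths in m; the calibration is good to about 2 mm. A picture is of the moment at which its call begins. There is no depth.
- ctrl.close_job(): hands the job in; it is judged then, once.
Trained networks look in a picture, given as the dict that the camera call returned (one of the last four; its "shot" number tells which), for a name from the list of things; names that differ only in an ending like _2 or _b are one class to them, and where a whole thing is asked for, a point or a joint stands for the part that bears it (a point fixed in the world has none). Each returns a list of dicts, best first, with "p" (0 to 1); they miss things now and then, are a little off and sometimes report something else, mostly with a low value. They report only what shows in the picture. A call takes as long as a camera call.
- ctrl.spot_in(target, picture): "xyz" ([x, y, z] in m, in the coordinates of the camera as it stood for that picture, good to about 4 mm: the middle of the surface that is visible of it).
The state is a dict: "t": time; "joint_positions": joint angles; "qvel": joint speeds; "effort": joint torques, N m; "tcp_pos": TCP position; "ee_rot": TCP orientation; "contact_force": force on the tool from outside, world axes, zero at the start; "moment": the same for the moment, N m; "gripper_width": opening from 0.0 (shut) to 1.0 (fully open); "gripper_force": force on a finger pad.
Only numpy, scipy, OpenCV 4.12 (cv2) and the standard library are available. Lean on these libraries where they do the work, as an engineer would, in place of code of your own. Each camera call takes 0.05 s, during which the arm holds its last target. There are 200 camera calls.

### The job

Clear the empty square spice tin into the wooden recycling caddy without picking it up: push the caddy's self-closing flap open with one finger and, while that finger keeps it open, push the tin along the landing with the other finger until it drops into the bay. Then take the hand away so that the flap swings fully shut. Do not shove the flap open with the tin, do not lift the tin, and leave the salt shaker, the matchbox and the tea light where they are.

Things in the scene. Friction and masses are not known exactly. Their poses are not given: they have to be found in the camera images.
- caddy: Fixed wooden caddy, 292 x 123 mm. Origin: on the worktop, at the threshold (shut flap's plane). +x runs inward (push direction), +y left, z up. x = -130 to 3 mm: flat landing, top z = 70, with an 8 mm curb at right (inner face y = -46), none at left. Beyond it: drop bay, floor z = 6, no roof or lintel; walls 110 mm high, inner faces y = 61 and -46, back wall's at x = 154.
- threshold (a point): Middle of the tin's lane on the landing, at the threshold (x = 0, y = -21, z = 70 mm in the caddy's frame). The tin falls soon after its centre passes here. A 4 mm wide, 10 mm high guide rail (y = 4 to 8 mm) runs along the landing. Right of it: the tin's lane (y = -46 to 4 mm). Left of it: a free lane (y = 8 to 61 mm) for the finger that opens the flap.
- flap_angle (a joint): Flap angle about its vertical hinge pin at x = 0, y = 58.5 mm in the caddy's frame (left end of the threshold). 0 = shut across both lanes; grows as it is pushed inward (+x of the caddy), stop at 1.5 rad, along the left wall. It cannot open outward. A spring shuts it in under half a second: closing torque 0.07 N m when shut, 0.22 N m when fully open.
- flap: Aluminium flap, 4 mm thick (6 mm bead at the free edge), 103 mm long from the hinge pin, z = 80 to 110 mm above the worktop. Origin on the hinge pin, 70 mm above the worktop; the leaf runs along its own -y; own +x faces into the bay when shut. Push it 25 to 45 mm from the pin: nearer, the finger jams it on its stop; more than 90 mm past the threshold it slips off the end.
- flap_edge (a point): Middle of the flap's free edge, 103 mm from the hinge pin, 95 mm above the worktop.
- tin: Square steel spice tin, 44 x 44 mm, 42 mm tall, about 0.06 kg, closed lid. It stands upright and square (within 0.06 rad) in the tin's lane on the landing, its centre 50 to 95 mm outward of the threshold. Origin: centre of its underside; z up.
- salt_shaker: Salt shaker, diameter 44 mm, 90 mm tall, loose, standing on the worktop beyond the caddy's back wall. Bystander. Origin: centre of its underside.
- matchbox: Matchbox, 51 x 64 x 15 mm, loose, lying on the worktop to the right of the bay. Bystander. Origin: centre of its underside.
- tea_light: Tea light, diameter 38 mm, 15 mm tall, loose, on the worktop to the right of the landing. Bystander. Origin: centre of its underside.

How it is judged:
On the way, in this order (a step that is already met when the one before it is completed fails the run):
1. a finger pushes the flap well open (more than 0.5 rad) while the tin has not yet reached the threshold with its middle (value of joint flap_angle above 0.5 rad and contact force between the fingers and flap above 0.2 N and x of tin in the frame of caddy below 0 m), for 0.05 s.
2. the tin drops off the landing into the bay while a finger still holds the flap open (more than 0.5 rad) (value of joint flap_angle above 0.5 rad and contact force between the fingers and flap above 0.2 N and x of tin in the frame of caddy above -0.005 m and z of tin in the frame of caddy below 0.055 m), for 0.05 s.
At the end, for the whole second after the job is handed in: The tin rests in any attitude on the floor of the drop bay, the flap is shut (within 0.06 rad), and the bystanders are within 20 mm of where they stood (value of joint flap_angle below 0.06 rad and x of tin in the frame of caddy between -0.005 and 0.154 m and y of tin in the frame of caddy between -0.046 and 0.061 m and z of tin in the frame of caddy below 0.06 m and linear speed of tin below 0.03 m/s and distance of each of salt_shaker, matchbox, tea_light from where it was at the start of the episode below 0.02 m); the robot touches nothing.
It fails at once if the tin is pressed against the flap (more than 1.5 N) (contact force between tin and flap above 1.5 N).
It fails at once if the tin is lifted off the landing (more than 12 mm) (z of tin in the frame of caddy above 0.082 m).
It fails at once if the salt shaker, matchbox or tea light is moved (more than 20 mm) (distance of any of salt_shaker, matchbox, tea_light from where it was at the start of the episode above 0.02 m).
It also fails if it takes over 32 s, if anything falls off the work surface, if the arm or the gripper's body presses on something with over 40 N, if the wrist force passes 120 N, or if a joint passes its speed limit or range.

## Working session

There is one attempt and no reset: what is moved stays moved. The work goes in short steps, Python scripts to look and compute and a tool call to move; the robot and the scene stay as the last step left them, time stands still between calls to the robot, and variables do not carry over. Pictures are saved under pics/ and viewed, at most 10 in all, crops included, and the job is handed in when it is done.

Besides the shell and the picture viewer there is one more tool, called after "Emit:" as name([rows], argument=value, ...), one row to a line, values as JSON. carry_out: Moves the arm, as the interface text tells. Its arguments: {"type":"object","properties":{"rows":{"type":"array","items":{"type":"array","items":{"type":"number"}}},"claw":{"type":"number"},"force":{"type":"number"}},"required":["rows"]}

```bash
mkdir -p pics; ls; cat > h.py <<'E'
import numpy as np, cv2
from station import ctrl
def look(cam, names, save=None):
    p=ctrl.get_image(cam); T=np.array(p["cam_to_world"])
    if save: cv2.imwrite(save, p["frame"][:,:,::-1])
    out={}
    for n in names:
        r=ctrl.spot_in(n,p)
        for d in r[:2]:
            w=T[:3,:3]@np.array(d["xyz"])+T[:3,3]
            print(cam,n,round(d["p"],2),w.round(4))
    return p,T
E
python3 - <<'E'
from h import *
N=["caddy","flap","flap_edge","tin","salt_shaker","matchbox","tea_light"]
for c in ["scene","top"]:
    p,T=look(c,N,f"pics/{c}0.png"); print(p["fovy"],p["cx"],p["cy"],T.round(3).tolist())
s=ctrl.observe(); print(s["t"],s["tcp_pos"],s["ee_rot"],s["gripper_width"],ctrl.nose_length)
E
```

```text
pics
scene caddy 0.9 [0.4292 0.0307 0.0655]
scene flap 0.93 [ 0.4596 -0.0193  0.1032]
scene flap_edge 0.96 [ 0.4591 -0.0192  0.103 ]
scene tin 0.77 [ 0.4518 -0.106   0.1057]
scene salt_shaker 0.95 [0.5133 0.1861 0.0484]
48.47777856979424 293.2125026574126 214.8305842624521 [[-0.622, -0.46, 0.634, -0.009], [-0.783, 0.368, -0.502, 0.507], [-0.002, -0.808, -0.589, 0.582], [0.0, 0.0, 0.0, 1.0]]
top caddy 0.59 [0.4571 0.0008 0.0726]
top caddy 0.24 [ 0.5575 -0.0851  0.0125]
top flap 0.65 [ 0.4515 -0.0222  0.1134]
top flap_edge 0.57 [ 0.4528 -0.02    0.1101]
top tin 0.79 [ 0.463  -0.113   0.1102]
top salt_shaker 0.76 [0.5198 0.1721 0.0787]
top matchbox 0.97 [0.6066 0.0504 0.0146]
top tea_light 0.82 [ 0.5547 -0.082   0.0114]
45.56897575520689 282.11913434948804 209.40350439154116 [[0.006, -0.998, 0.068, 0.475], [-1.0, -0.006, 0.004, 0.055], [-0.004, -0.068, -0.998, 0.951], [0.0, 0.0, 0.0, 1.0]]
0.8 [ 0.26039802 -0.56817269  0.40476027] [9.77008611e-01 2.13199841e-01 4.19349656e-06 3.84378490e-05] 0.9989058305563191 0.178
```

View pics/top0.png

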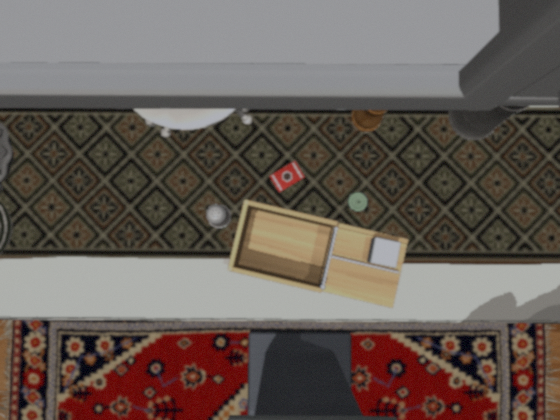

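View pics/scene0.png

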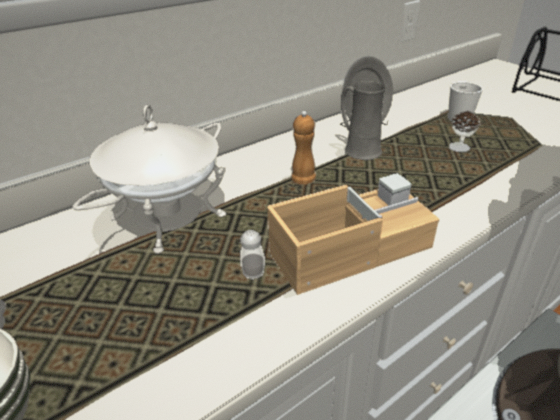

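```bash
python3 - <<'E'
import cv2,numpy as np
a=cv2.imread("pics/top0.png")[190:315,220:420]; b=cv2.imread("pics/scene0.png")[170:295,255:455]
f=lambda i:cv2.resize(i,None,fx=4,fy=4,interpolation=cv2.INTER_CUBIC)
cv2.imwrite("pics/tz.png",f(a));cv2.imwrite("pics/sz.png",f(b))
E
```

```text
(no output)
```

View pics/tz.png

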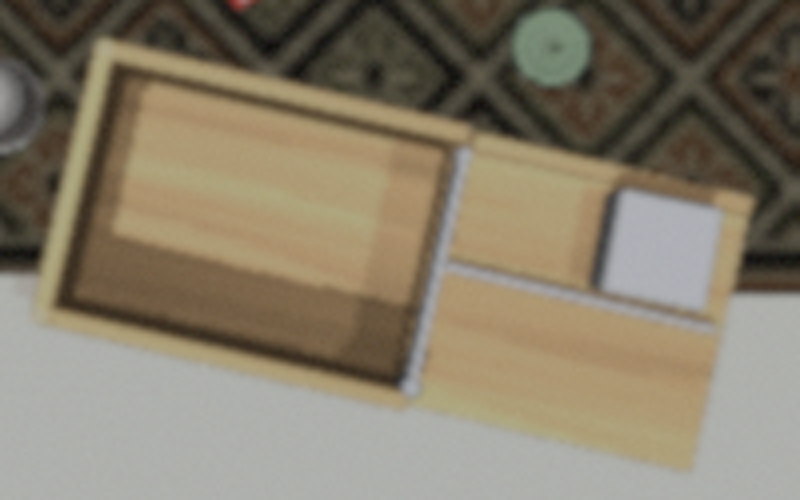

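View pics/sz.png

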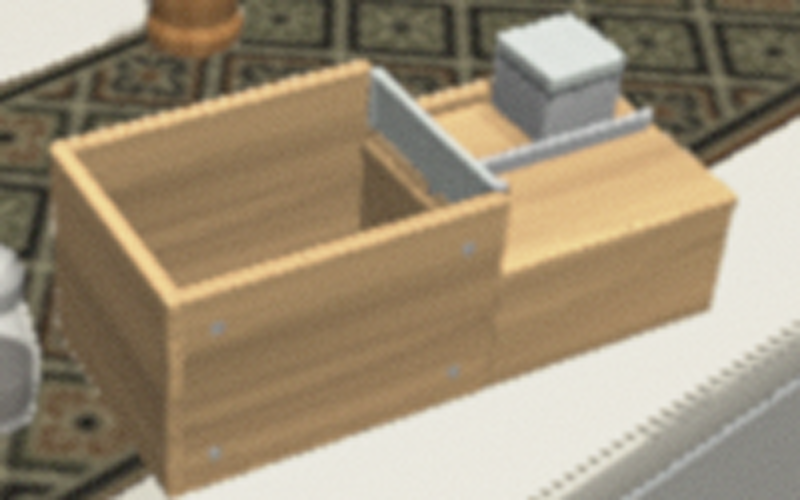

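The top view shows the caddy with its inward axis to the left, the hinge at crop (410,388) and the tin at crop (600–722, 187–312). The scene view agrees. I'll fit the caddy pose to corners picked in both views.

```bash
cat > fit.py <<'E'
from h import *
from scipy.optimize import least_squares
P={c:ctrl.get_image(c) for c in("top","scene")}
def cam(c):
    p=P[c];return 210/np.tan(np.radians(p["fovy"])/2),p["cx"],p["cy"],np.array(p["cam_to_world"])
def proj(c,w):
    f,cx,cy,T=cam(c); q=(w-T[:3,3])@T[:3,:3]; return np.array([cx+f*q[0]/q[2],cy+f*q[1]/q[2]])
def ray(c,uv,z):
    f,cx,cy,T=cam(c); d=T[:3,:3]@np.array([(uv[0]-cx)/f,(uv[1]-cy)/f,1]); return T[:3,3]+d*(z-T[2,3])/d[2]
off={"top":(220,190),"scene":(255,170)}
px=lambda c,u:np.array(u)/4-0.375+off[c]
obs=[("top",(98,40),(162,-54,110)),("top",(37,320),(162,69,110)),("top",(692,470),(-130,69,70)),("top",(753,197),(-130,-54,78)),
("scene",(53,147),(162,-54,110)),("scene",(172,302),(162,69,110)),("scene",(172,495),(162,69,0)),("scene",(737,203),(-130,69,70)),("scene",(710,306),(-130,69,0))]
def W(q,v): c,s=np.cos(q[2]),np.sin(q[2]); v=np.array(v)/1e3; return np.array([q[0]+c*v[0]-s*v[1],q[1]+s*v[0]+c*v[1],v[2]])
res=lambda q:np.concatenate([proj(c,W(q,v))-px(c,u) for c,u,v in obs])
r=least_squares(res,[.46,-.02,1.5],loss="soft_l1"); q=r.x
print(q,np.degrees(q[2]),res(q).round(1).reshape(-1,2).tolist())
def C(w): c,s=np.cos(q[2]),np.sin(q[2]); d=w[:2]-q[:2]; return 1e3*np.array([c*d[0]+s*d[1],-s*d[0]+c*d[1]])
for u in [(620,187),(722,207),(705,312),(600,290)]: print("tin",C(ray("top",px("top",u),.112)).round(1))
for u in [(497,42),(575,14),(625,52),(548,87)]: print("tinS",C(ray("scene",px("scene",u),.112)).round(1))
for u in [(410,388),(464,150)]: print("flap",C(ray("top",px("top",u),.11)).round(1))
np.save("q.npy",q)
E
python3 fit.py; cat > plan.py <<'E'
from h import *
q=np.load("q.npy"); s=ctrl.observe()
x,y=s["ee_rot"][:2]; a=2*np.arctan2(y,x)  # yaw of tool x
def rel(aim_c, yaw_c, ztip):  # caddy mm of finger middle; yaw of tool +y in caddy
    c,sn=np.cos(q[2]),np.sin(q[2]); m=np.array(aim_c)/1e3
    w=q[:2]+[c*m[0]-sn*m[1],sn*m[0]+c*m[1]]
    ty=q[2]+yaw_c; best=[]
    for k in(0,np.pi):
        t=ty+k+np.pi/2  # tool x yaw = tool y yaw + 90 (z down)
        best.append(-(np.degrees(t-a)+180)%360-180)
    d=np.r_[w,ztip+.178]-s["tcp_pos"]
    tx=np.array([np.cos(a),np.sin(a)]);tyv=np.array([np.sin(a),-np.cos(a)])
    print("t",s["t"],"turns",np.round(best,1),"shift tool(now)",(d[:2]@tx).round(4),(d[:2]@tyv).round(4),(-d[2]).round(4),"world",d.round(4))
E
python3 - <<'E'
from plan import *
rel((-96,3),np.arctan2(48,88),.2)
print(s["joint_positions"])
E
```

```text
[ 0.46190621 -0.02324912  1.3483952 ] 77.25735422745298 [[0.2, -0.8], [-1.6, 0.5], [0.2, 0.0], [1.0, -0.6], [-0.9, -1.0], [-0.0, 0.4], [-0.2, 1.6], [0.7, -2.5], [0.8, 0.9]]
tin [-65.4 -41.8]
tin [-108.8  -43.3]
tin [-111.1    1. ]
tin [-66.5   2. ]
tinS [-61.8 -35.5]
tinS [-110.6  -40.5]
tinS [-111.    -1.6]
tinS [-60.7   7.4]
flap [ 1.5 59.7]
flap [  1.4 -42.2]
t 0.9 turns [-171.2    8.8] shift tool(now) 0.3496 -0.3369 0.0267 world [ 0.1774  0.4519 -0.0267]
[ 1.0384063   0.43449636  0.02495547  1.57320291 -0.01158584  1.13401547
 -0.07509537]
```

Emit:
carry_out([
  [0.035, -0.034, 0, 0],
  [0.035, -0.034, 0, 0],
  [0.035, -0.034, 0, 0],
  [0.035, -0.034, 0, 0],
  [0.035, -0.034, 0, 0],
  [0.035, -0.034, 0, 0],
  [0.035, -0.034, 0, 0],
  [0.035, -0.034, 0, 0],
], claw=-0.8)

```text
t: 1.9
tcp_pos: [0.402, -0.2027, 0.405]
ee_rot: [0.977, 0.213, 0.0, 0.0]
contact_force: [1.3, -0.0, 0.6]
gripper_width: 0.903
gripper_force: 0.0
```

Emit:
carry_out([
  [0.035, -0.034, 0, 0],
  [0.035, -0.031, 0, 0],
  [0, 0, 0, 4.4],
  [0, 0, 0, 4.4],
  [0, 0, 0, 0],
])

```text
t: 2.52
tcp_pos: [0.4382, -0.1159, 0.4048]
ee_rot: [0.99, 0.138, 0.0, 0.0]
contact_force: [-0.4, -0.5, -0.4]
gripper_width: 0.9
gripper_force: 0.0
```

```bash
python3 - <<'E'
from plan import *
rel((-96,3),np.arctan2(48,88),.2); print(s["gripper_width"],s["contact_force"])
p,T=look("wrist",["tin","flap","flap_edge"],"pics/w1.png")
look("top",["tin"],"pics/t1.png")
f=210/np.tan(np.radians(p["fovy"])/2); 
c,sn=np.cos(q[2]),np.sin(q[2])
# overlay caddy model in wrist view
im=cv2.imread("pics/w1.png")
def pj(v):
    v=np.array(v)/1e3; w=np.array([q[0]+c*v[0]-sn*v[1],q[1]+sn*v[0]+c*v[1],v[2]]); k=(w-T[:3,3])@T[:3,:3]
    return tuple(int(round(i)) for i in (p["cx"]+f*k[0]/k[2],p["cy"]+f*k[1]/k[2])) if k[2]>.02 else None
for a,b in [((-130,69,70),(-130,-54,70)),((-130,69,70),(3,69,70)),((-130,4,80),(0,4,80)),((0,58.5,110),(0,-44.5,110)),((-130,-46,78),(0,-46,78)),((0,69,110),(162,69,110)),((162,69,110),(162,-54,110))]:
    if pj(a) and pj(b): cv2.line(im,pj(a),pj(b),(0,0,255),1)
cv2.imwrite("pics/w1o.png",im)
E
```

```text
t 2.525 turns [180.  -0.] shift tool(now) -0.0005 0.0002 0.0268 world [-0.0004 -0.0003 -0.0268]
0.8996080022264163 [-0.36753111 -0.48483188 -0.37310303]
wrist tin 0.64 [ 0.464  -0.1132  0.1102]
wrist flap 0.56 [ 0.457  -0.0251  0.1038]
wrist flap_edge 0.77 [ 0.4602 -0.021   0.1057]
top tin 0.74 [ 0.4698 -0.1101  0.1145]
```

View pics/w1o.png

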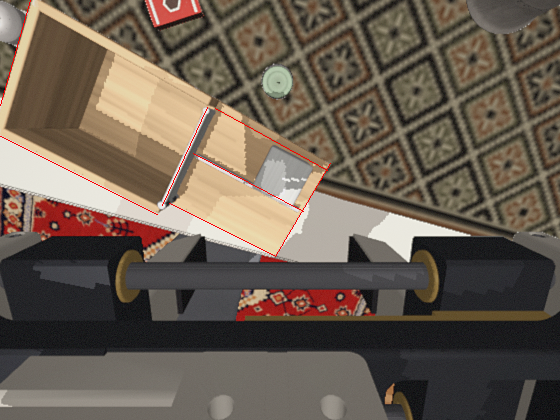

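The caddy overlay matches the wrist view: flap from (163,207) to (208,108), tin around (285,170). The fingers are in line, so I'll lower and push along the caddy's +x.

Emit:
carry_out([
  [0, 0, 0.04, 0],
  [0, 0, 0.04, 0],
  [0, 0, 0.04, 0],
  [0, 0, 0.023, 0],
  [0, 0, 0, 0],
])

```text
t: 3.45
tcp_pos: [0.4376, -0.116, 0.2605]
ee_rot: [0.99, 0.138, -0.002, -0.001]
contact_force: [0.4, -0.2, 0.4]
gripper_width: 0.902
gripper_force: 0.0
```

```bash
python3 - <<'E'
from plan import *
rel((-96,3),np.arctan2(48,88),.083); print(s["contact_force"])
look("scene",["tin"],"pics/s2.png")
im=cv2.imread("pics/s2.png")[150:290,250:450]; cv2.imwrite("pics/s2z.png",cv2.resize(im,None,fx=4,fy=4))
E
```

```text
t 3.45 turns [180.  -0.] shift tool(now) 0.0001 0.0003 -0.0005 world [ 0.0002 -0.0003  0.0005]
[ 0.43237765 -0.24412512  0.40751472]
```

View pics/s2z.png

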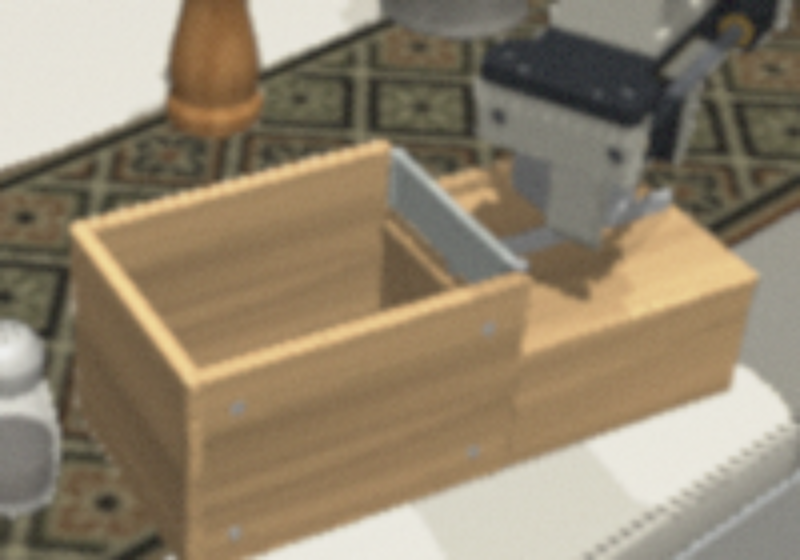

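Finger A hovers over the free lane at about (575,230), in front of the flap, and the tin is hidden behind it. Nothing is touching, so I'll push.

Emit:
carry_out([
  [0.0048, -0.0088, 0, 0],
  [0.0048, -0.0088, 0, 0],
  [0.0048, -0.0088, 0, 0],
  [0.0048, -0.0088, 0, 0],
  [0.0048, -0.0088, 0, 0],
  [0.0048, -0.0088, 0, 0],
  [0.0048, -0.0088, 0, 0],
  [0, 0, 0, 0],
])

```text
t: 4.55
tcp_pos: [0.4539, -0.0476, 0.2617]
ee_rot: [0.99, 0.138, -0.0, 0.001]
contact_force: [1.1, -5.9, -0.6]
gripper_width: 0.899
gripper_force: 2.7
```

```bash
python3 - <<'E'
from plan import *
rel((-26,3),np.arctan2(48,88),.083); print(s["contact_force"])
look("top",["tin","flap_edge"],"pics/t3.png");look("wrist",["tin","flap_edge"],"pics/w3.png");look("scene",["tin","flap_edge"],"pics/s3.png")
ims=[cv2.imread("pics/w3.png")[0:300],cv2.resize(cv2.imread("pics/t3.png")[190:315,220:420],(480,300)),]
cv2.imwrite("pics/c3.png",np.vstack([cv2.resize(ims[0],(400,214)),cv2.resize(ims[1],(400,250))]))
E
```

```text
t 4.55 turns [180.  -0.] shift tool(now) -0.0007 0.0002 0.0007 world [-0.0006 -0.0004 -0.0007]
[ 1.10426733 -5.87333995 -0.59941055]
top flap_edge 0.38 [0.4742 0.044  0.1081]
wrist tin 0.94 [ 0.4774 -0.0578  0.111 ]
wrist tin 0.38 [0.4675 0.0337 0.1003]
wrist flap_edge 0.72 [0.4681 0.0337 0.1011]
scene tin 0.53 [ 0.4512 -0.0673  0.0934]
scene flap_edge 0.7 [0.4542 0.0273 0.1002]
```

View pics/c3.png

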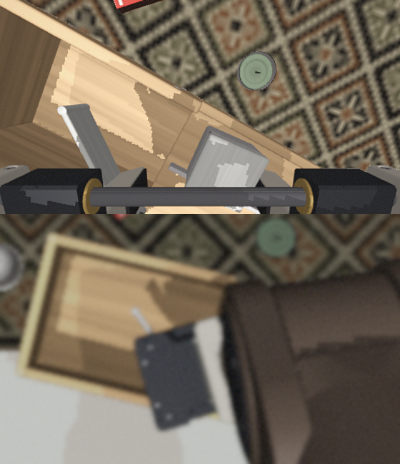

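The flap is held open (its edge is at (70,108) in the wrist crop), and the tin at (225,155) is square and following. I'll keep going.

Emit:
carry_out([
  [0.0048, -0.0088, 0, 0],
  [0.0048, -0.0088, 0, 0],
  [0.0048, -0.0088, 0, 0],
  [0.0048, -0.0088, 0, 0],
  [0.0048, -0.0088, 0, 0],
  [0.0048, -0.0088, 0, 0],
  [0, 0, 0, 0],
  [0, 0, 0, 0],
])

```text
t: 6.0
tcp_pos: [0.4674, 0.0115, 0.2619]
ee_rot: [0.99, 0.138, 0.001, -0.0]
contact_force: [3.7, 1.6, 0.1]
gripper_width: 0.897
gripper_force: 1.3
```

```bash
python3 - <<'E'
from plan import *
rel((34,3),np.arctan2(48,88),.083); print(s["contact_force"])
look("wrist",["tin","flap_edge"],"pics/w4.png");look("scene",["tin","flap_edge"],"pics/s4.png")
a=cv2.resize(cv2.imread("pics/w4.png")[0:300],(400,214));b=cv2.resize(cv2.imread("pics/s4.png")[150:290,250:450],(400,280))
cv2.imwrite("pics/c4.png",np.vstack([a,b]))
E
```

```text
t 6.0 turns [180.  -0.] shift tool(now) -0.0011 0.0007 0.0009 world [-0.0009 -0.0009 -0.0009]
[3.72484126 1.56346403 0.1256334 ]
wrist tin 0.92 [0.4758 0.0013 0.0491]
wrist flap_edge 0.85 [0.4332 0.0429 0.0966]
scene flap_edge 0.74 [0.434  0.0549 0.1068]
```

View pics/c4.png

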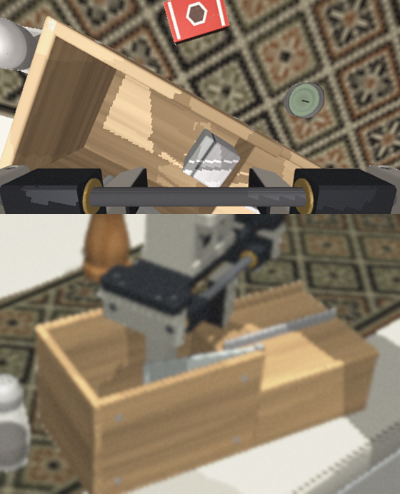

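The tin lies on the bay floor (top at z ≈ 0.049) at crop (215,155), and the flap is still held open. I'll back out the way I came, then lift.

Emit:
carry_out([
  [-0.0072, 0.0132, 0, 0],
  [-0.0072, 0.0132, 0, 0],
  [-0.0072, 0.0132, 0, 0],
  [-0.0072, 0.0132, 0, 0],
  [-0.0072, 0.0132, 0, 0],
  [-0.0072, 0.0132, 0, 0],
  [-0.0072, 0.0132, 0, 0],
  [-0.0072, 0.0132, 0, 0],
])

```text
t: 7.3
tcp_pos: [0.4398, -0.107, 0.2615]
ee_rot: [0.99, 0.138, -0.0, -0.0]
contact_force: [0.3, -0.3, -0.0]
gripper_width: 0.901
gripper_force: 0.0
```

Emit:
carry_out([
  [0, 0, -0.03, 0],
  [0, 0, -0.04, 0],
  [0, 0, -0.04, 0],
  [0, 0, -0.04, 0],
  [0, 0, 0, 0],
  [0, 0, 0, 0],
  [0, 0, 0, 0],
])

```text
t: 8.18
tcp_pos: [0.4399, -0.1063, 0.4105]
ee_rot: [0.99, 0.138, -0.001, -0.0]
contact_force: [0.1, 0.1, -0.8]
gripper_width: 0.896
gripper_force: 0.0
```

```bash
python3 - <<'E'
from h import *
N=["flap_edge","tin","salt_shaker","matchbox","tea_light"]
look("wrist",N,"pics/w5.png");look("scene",N[:3]);print(ctrl.observe()["t"],ctrl.observe()["contact_force"])
E
```

```text
wrist flap_edge 0.75 [ 0.458  -0.0202  0.1092]
wrist flap_edge 0.36 [0.4591 0.0472 0.0728]
wrist tin 0.61 [0.4746 0.0028 0.0507]
wrist tin 0.35 [0.4589 0.0468 0.0692]
wrist salt_shaker 0.76 [0.5281 0.1609 0.0846]
wrist matchbox 0.78 [0.5971 0.0495 0.016 ]
wrist matchbox 0.3 [ 0.5567 -0.0845  0.0057]
wrist tea_light 0.85 [ 0.5566 -0.0792  0.0063]
scene flap_edge 0.68 [ 0.4607 -0.0238  0.0986]
scene tin 0.45 [ 0.4838 -0.0023  0.0523]
scene salt_shaker 0.72 [0.513  0.1816 0.0498]
8.675 [0.58041763 0.89426809 0.62419676]
```

View pics/w5.png

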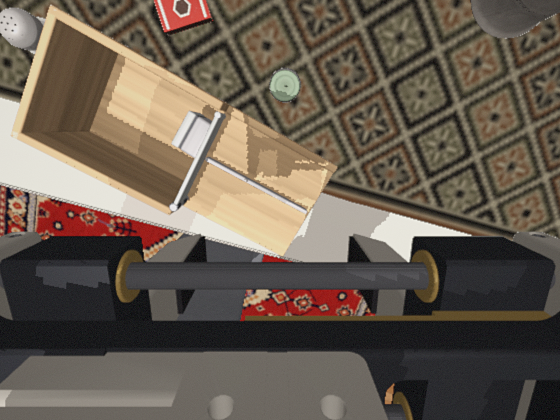

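The flap is shut, from (175,208) to (218,115). The tin is in the bay at about (193,133), and the bystanders haven't moved.

```bash
python3 -c "
from station import ctrl; print(ctrl.close_job())"
```

```text
the job is handed in; nothing more can be done
None
```

I handed the job in: the tin is on the bay floor, the flap is shut, the bystanders are where they stood and the hand is clear; no verdict came back.

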